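# Set the tidy-up timer four clicks and start it

## Robot

A 7-joint arm with a two-finger parallel gripper is mounted at the origin on the work surface. World frame = base frame: x ahead of the robot, y to its left, z up, the work surface at z = 0. Lengths are in m, angles in rad, forces in N, time in s.
With the tool pointing down it reaches from about 0.425 to 0.875 m from the base axis. Payload 9.9 kg.
Tool frame: the origin (TCP) lies midway between the tips of the shut fingers; the grasp point (between the pads) lies 19 mm behind it (r.grip_depth is the z of the grasp point in the tool frame, in m); z points along the fingers, x is the direction in which the jaws open and shut, and the axes are right-handed (so a half turn about z gives the same grasp; the last joint's range is limited). The gripper opens to 85 mm and grips with 20 to 120 N. Pads are 22 mm wide; open, the fingers measure 114 mm over their backs; the gripper's body (76 mm by 85 mm) begins 54 mm behind the grasp point. The pads swing forward as they close: fully open they stand 13 mm farther back than shut.
Start: joints at [-1.299, 0.576, 0.025, 1.437, -0.015, 1.129, -0.057], TCP at [0.235, 0.633, 0.231] pointing down, gripper open.
Joint ranges: [-2.76, 2.76], [-0.34, 2.15], [-1.52, 1.57], [0.19, 2.46], [-1.09, 4.23], [0.17, 1.99], [-2.82, 2.82]. Speed limits (rad/s): [2.22, 2.22, 3.01, 3.01, 3.14, 3.14, 3.14].

## Interface

Orientations are given as a unit quaternion [w, x, y, z].
In Python, from workcell import monitor, viewer, r, finder gives the robot as it stands.
- The arm moves only by the tool send_rows, never from a script. Its argument "moves" is a list of rows, each a list of 7 numbers: the shift along the tool's x, y, z each as a share of 0.04 m, from -1 to 1, then the turn, a rotation vector about the tool's x, y, z each as a share of 360 degrees, from -1 to 1, then the finger opening in mm, from 0 to 85.4. A call has 1 to 12 rows; each row shifts and turns the pose as measured when the row begins, along the tool's axes as they then stand; what a row does not reach is not made up. A row lasts 1/12 s, in which the tool goes at most 41.7 mm and 7.16 degrees, less where a joint would pass 70% of its speed; a pose out of reach is approached as far as the arm can. A call with a number of a shift or a turn outside -1 to 1 is refused whole. A call with a gripper value outside its range is refused whole. The fingers move at their own pace and stop on an object; the grip force is fixed at half the most. Time passes only in rows, so rows that do not move let the fingers close. It gives the time, the measured TCP pose, the force and the opening at its end, in the units of the state.
- monitor.state(): the state, without advancing time (a new reading comes with each control period).
- viewer.camera(name): name is "scene" or "top"; returns (picture, depth): 480x640x3 uint8, red, green, blue; 480x640 float32, m along the optical axis (not along the pixel's ray), 0 where there is no reading.
- viewer.camera_params(name): a dict with "K" (3x3 intrinsics, pixels), "k1" (the pictures are not rectified: a ray, as slopes to the right and down, at radius r is drawn at 1 + k1 r^2 times it, then the intrinsics apply), "xyz" and "rotation" of the camera in the world. Camera axes: x right, y up, looking along -z (the intrinsics and any distortion apply to the point x, -y, -z); pixel columns grow to the right and rows downward; lengths in m; the calibration is good to about 2 mm. A picture is of the moment at which its call begins. camera_params takes no time and is no camera call.
- r.job_done(): hands the job in, once; it reports no verdict.
Trained networks look in the newest picture that a camera, given by its name, has taken for a name from the list of things; names that differ only in an ending like _2 or _b are one class to them, and where a whole thing is asked for, a point or a joint stands for the part that bears it (a point fixed in the world has none). Each returns a list of dicts, best first, with "p" (0 to 1); they miss things now and then, are a little off and sometimes report something else, mostly with a low value. They report only what shows in the picture. A call takes as long as a camera call. They do not tell look-alikes from the thing itself.
- finder.look_for(camera, target): "xyz" ([x, y, z] in m, in world coordinates, good to about 4 mm: the middle of the surface that is visible of it).
- finder.cut_out(camera, target): "region" (480x640 bool, what is visible of it).
- finder.landmark_of(camera, target): "xyz" ([x, y, z] in m, in world coordinates, good to about 4 mm: a listed point, or the origin of a listed thing).
The state is a dict: "time_s": time; "joints": joint angles; "dq": joint speeds; "tau": joint torques, N m; "tcp_pos": TCP position; "tool_rot": TCP orientation; "ft_force": force on the tool from outside, world axes, zero at the start; "torque": the same for the moment, N m; "gripper_width": opening from 0.0 (shut) to 1.0 (fully open).
Only numpy, scipy, OpenCV 4.12 (cv2) and the standard library are available. Lean on these libraries where they do the work, as an engineer would, in place of code of your own. Each camera call takes 0.05 s, during which the arm holds its last target.

## Task

Set the round wooden tidy-up timer on the shelf top to twenty minutes: with a fingertip gently push its peg clockwise (seen from above) exactly four clicks from where it stands, never past the fourth click and never the wrong way, and without gripping the peg. Then start it by pressing the round button fully down and letting it come back up. Leave the square stop button unpressed, and leave the toys around where they are.

Things in the scene. Friction and masses are not known exactly. Their poses are not given: they have to be found in the camera images.
- timer: The fixed timer drum: a wooden cylinder 156 mm in diameter and 40 mm high; origin at the centre of its underside on the shelf top, z up, on the dial's axis. Its x axis points from the axis to the peg's starting place. On it turns a wooden disc 116 mm in diameter whose top lies 56 mm above the shelf top. Twelve small steel studs in the drum's top, on a 68 mm radius, mark the clicks 30 degrees apart.
- dial (a joint): Turn of the dial in rad, 0 at the start, growing clockwise seen from above. Sprung click stops every 0.5236 rad (30 degrees): it rests only at multiples of that, so four clicks read 2.094. Turning out of a click takes up to about 4 N at the peg; once pushed past half way between two clicks (some 0.29 rad) the dial snaps ahead by itself into the next and stays. It has no end stop.
- peg_top (a point): Centre of the top end of the dial's upright finger peg: wood, 14 mm in diameter and 28 mm high, standing on the disc 40 mm from the dial's axis, its foot 56 mm and its top 84 mm above the shelf top.
- start_button (a joint): Travel of the round start button in m: 0 up, 0.008 fully down. Sprung: 2 N to begin, 6 N fully down; comes back up by itself.
- start_top (a point): Centre of the top of the round start button: a slightly domed wooden cap 40 mm in diameter on a fixed wooden block 64 x 64 x 34 mm; the cap stands 15 mm above its block, so its top is 49 mm above the shelf top when up, and 41 mm when fully down. It stands to the left or the right of the timer.
- stop_button (a joint): Travel of the square stop button in m: 0 up, 0.008 fully down; the same spring.
- stop_top (a point): Centre of the top of the square stop button: a flat square cap 36 x 36 mm of the same wood on an equal block, on the other side of the timer. Not to be pressed.
- tray: Loose shallow cedar tray of tangram tiles, 190 x 190 x 32 mm, leave alone; origin at the centre of its underside.
- square_tile: Loose square tangram tile, 44 x 44 x 10 mm, leave alone; origin at the centre of its underside.
- para_tile: Loose slanted (parallelogram) tangram tile, 81 x 27 x 10 mm, leave alone; origin at the centre of its underside.
- cart: Loose yellow plastic dump cart, about 135 x 80 x 75 mm, leave alone; origin under its centre.
- frog: Loose ceramic frog figurine, about 80 mm wide and 76 mm high, fragile, leave alone; origin under its centre.
- bell: Loose stainless steel hand bell toy with a wooden knob, 68 mm in diameter and 83 mm high, leave alone; origin under its centre.
- ball_center (a point): Centre of the loose green glass ball, 56 mm in diameter, resting on a cork ring, its top about 61 mm above the shelf top; leave alone.
There are look-alikes about, which are no part of the job. Leave any orange or pink look-alike of the part that bears start_button alone.

How it is judged:
On the way, in this order (a step that is already met when the one before it is completed fails the run):
1. the dial is turned one click (value of joint dial above 0.3936 rad), for 0.1 s.
2. the dial rests at the fourth click, the start button still up (value of joint dial between 1.9644 and 2.2244 rad and velocity of joint dial between -0.3 and 0.3 rad/s and value of joint start_button below 0.002 m), for 0.2 s.
3. the round start button is pressed fully down (value of joint start_button above 0.0065 m), for 0.05 s.
At the end, for the whole second after the job is handed in: The dial rests at the fourth click from its start (2.094 rad, within 0.13), the start button has been pressed down at least 6.5 mm after that and is up again (within 2 mm), the stop button is up, and every toy is within 25 mm of where it was (value of joint dial between 1.9644 and 2.2244 rad and velocity of joint dial between -0.1 and 0.1 rad/s and value of joint each of start_button, stop_button below 0.002 m and distance of each of tray, square_tile, para_tile, cart, frog, bell, ball_center from where it was at the start of the episode below 0.025 m); the robot touches nothing.
It fails at once if the dial is turned past the fourth click (more than half way to the fifth) (value of joint dial above 2.3562 rad).
It fails at once if the dial is turned the wrong way by half a click or more (value of joint dial below -0.2618 rad).
It fails at once if the dial is gripped or forced (over 25 N between fingers and the dial with its peg) (contact force between the fingers and dial above 25 N).
It fails at once if the square stop button is pressed (value of joint stop_button above 0.003 m).
It fails at once if a toy is moved or lifted (25 mm) (distance of any of tray, square_tile, para_tile, cart, frog, bell, ball_center from where it was at the start of the episode above 0.025 m).
It also fails if it takes over 64 s, if anything falls off the work surface, if the arm or the gripper's body presses on something with over 40 N, if the wrist force passes 120 N, or if a joint passes its speed limit or range.

## Working session

There is one attempt and no reset: what is moved stays moved. The work goes in short steps, Python scripts to look and compute and a tool call to move; the robot and the scene stay as the last step left them, time stands still between calls to the robot, and variables do not carry over. Pictures are saved under pics/ and viewed, and the job is handed in when it is done.

Besides the shell and the picture viewer there is one more tool, called after "Call:" as name(argument=value, ...), one argument or row to a line, values as JSON. send_rows: Moves the arm, as the interface text tells. Its arguments: {"type":"object","properties":{"moves":{"type":"array","items":{"type":"array","items":{"type":"number"}}}},"required":["moves"]}

```bash
ls; mkdir -p pics; python3 - <<'E'
from workcell import monitor, viewer, r, finder
import cv2
print(monitor.state())
for n in("scene","top"):
    p,d=viewer.camera(n); cv2.imwrite(f"pics/{n}0.png",p[:,:,::-1]); print(viewer.camera_params(n))
    for t in("timer","peg_top","start_top","stop_top"):
        for o in finder.landmark_of(n,t)[:4]: print(n,t,o)
print(monitor.state()['time_s'], r.grip_depth)
E
```

```text
pics
{'time_s': 0.0, 'joints': array([-1.29876387,  0.57653767,  0.02487656,  1.43791324, -0.01501002,
        1.12902539, -0.05651867]), 'dq': array([ 1.12111519e-03, -2.42826795e-04, -9.73777786e-05, -9.38302989e-04,
       -1.17963865e-03, -1.10048122e-03,  7.08937300e-04]), 'tau': array([-1.37963739e-04, -7.65754795e+01,  2.24993527e+00, -2.85981041e+01,
        1.51780987e-02,  1.28660136e-02,  9.43698240e-06]), 'tcp_pos': array([0.23499824, 0.6322757 , 0.23043783]), 'tool_rot': array([ 5.24110518e-04,  8.21092256e-01,  5.70794872e-01, -6.68266985e-04]), 'ft_force': array([ 0.24762068,  0.5672594 , -0.02808241]), 'torque': array([-0.03497347,  0.01330498, -0.05545133]), 'gripper_width': 1.0018778499340086}
{'K': array([[572.1428738 ,   0.        , 322.10914167],
       [  0.        , 572.1428738 , 236.8130584 ],
       [  0.        ,   0.        ,   1.        ]]), 'k1': -0.12727214934720768, 'xyz': array([1.01536582, 0.81128333, 0.84079887]), 'rotation': array([0.24238617, 0.11405612, 0.39796664, 0.8774182 ])}
scene timer {'xyz': [0.5504, -0.0696, -0.0001], 'p': 0.92}
scene time
[... 376 characters left out ...]
48,   0.        , 312.68058966],
       [  0.        , 437.42138948, 238.03435923],
       [  0.        ,   0.        ,   1.        ]]), 'k1': -0.011006370710340177, 'xyz': array([0.37768544, 0.05420593, 0.95750897]), 'rotation': array([ 0.72830654,  0.0761112 , -0.0678958 , -0.6776185 ])}
top timer {'xyz': [0.5539, -0.0675, 0.0], 'p': 0.82}
top timer {'xyz': [0.7299, 0.3182, 0.0039], 'p': 0.3}
top peg_top {'xyz': [0.5413, -0.0286, 0.0808], 'p': 0.58}
top start_top {'xyz': [0.55, -0.235, 0.0512], 'p': 0.87}
top start_top {'xyz': [0.2956, -0.2475, 0.0518], 'p': 0.66}
top start_top {'xyz': [0.5634, -0.3567, 0.0506], 'p': 0.5}
top stop_top {'xyz': [0.5663, 0.2358, 0.0478], 'p': 0.6}
0.5 -0.0187
```

View pics/scene0.png

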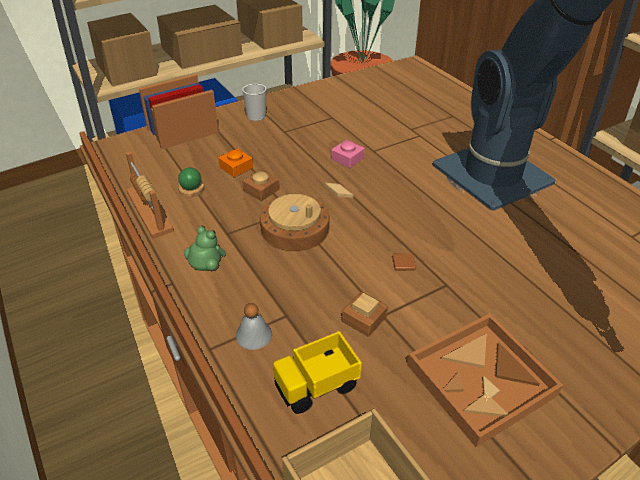

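View pics/top0.png

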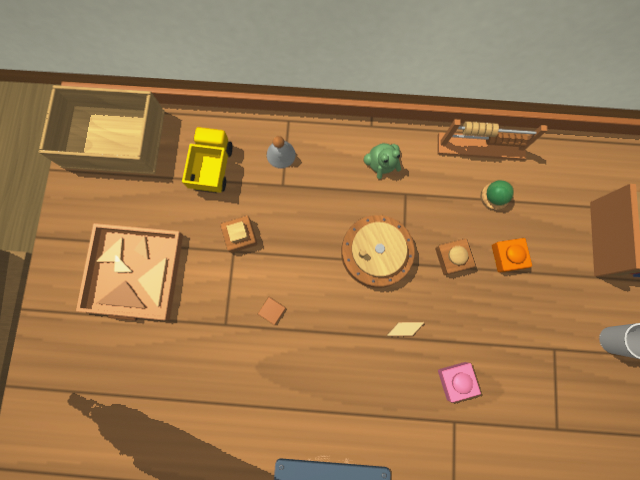

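The start button is the wooden one at top (459,255), next to the orange look-alike. The timer is at top (379,250), with its peg at (364,255). Next I refine the positions from depth.

```bash
cat > h.py <<'E'
from workcell import monitor, viewer, r, finder
import cv2, numpy as np
from scipy.spatial.transform import Rotation as R
def cloud(n):
    p,d=viewer.camera(n); c=viewer.camera_params(n)
    v,u=np.mgrid[0:480,0:640].astype(float)
    pts=np.stack([u.ravel(),v.ravel()],1)[:,None]
    k=cv2.undistortPoints(pts,c['K'],np.array([c['k1'],0,0,0.])).reshape(480,640,2)
    P=np.stack([k[...,0]*d,-k[...,1]*d,-d],-1)
    q=c['rotation']; M=R.from_quat([q[1],q[2],q[3],q[0]]).as_matrix()
    W=P@M.T+c['xyz']; W[d==0]=np.nan
    return p,W
def mid(n,W,cx,cy,rad,z0,z1):
    m=(np.hypot(W[...,0]-cx,W[...,1]-cy)<rad)&(W[...,2]>z0)&(W[...,2]<z1)
    Q=W[m]; 
    if len(Q)<5: return len(Q)
    (c,rr)=cv2.minEnclosingCircle(Q[:,:2].astype(np.float32))
    return len(Q),np.median(Q,0).round(4),Q[:,:2].mean(0).round(4),np.round(c,4),round(rr,4)
E
python3 - <<'E'
from h import *
for n in("top","scene"):
    p,W=cloud(n)
    print(n,'disc',mid(n,W,.553,-.068,.075,.051,.062))
    print('drum',mid(n,W,.553,-.068,.085,.034,.046))
    print('peg',mid(n,W,.540,-.03,.02,.078,.092))
    print('start',mid(n,W,.552,-.236,.03,.042,.056))
    print('block',mid(n,W,.552,-.236,.05,.03,.038))
    print('hub',mid(n,W,.553,-.068,.02,.056,.08))
    print('table',mid(n,W,.45,-.05,.02,-.02,.02))
E
```

```text
top disc (2294, array([ 0.5505, -0.0696,  0.0557]), array([ 0.5502, -0.0694]), array([ 0.5511, -0.0691]), 0.0582)
drum (1722, array([ 0.5386, -0.0617,  0.0396]), array([ 0.545 , -0.0656]), array([ 0.5512, -0.0691]), 0.0783)
peg (36, array([ 0.5342, -0.0319,  0.0833]), array([ 0.5348, -0.0319]), array([ 0.5349, -0.0322]), 0.0065)
start (264, array([ 0.5506, -0.2373,  0.0472]), array([ 0.5507, -0.2372]), array([ 0.5511, -0.2386]), 0.0205)
block (562, array([ 0.5505, -0.2322,  0.0338]), array([ 0.5515, -0.2361]), array([ 0.5523, -0.2385]), 0.0429)
hub (151, array([ 0.5522, -0.0686,  0.0577]), array([ 0.5521, -0.0685]), array([ 0.5532, -0.068 ]), 0.0198)
table (269, array([ 4.497e-01, -5.000e-02, -3.000e-04]), array([ 0.4499, -0.05  ]), array([ 0.45  , -0.0499]), 0.02)
scene disc (1343, array([ 0.5559, -0.064 ,  0.0567]), array([ 0.5545, -0.0641]), array([ 0.5512, -0.0673]), 0.0602)
drum (1024, array([ 0.5801, -0.026 ,  0.0404]), array([ 0.5669, -0.0379]), array([ 0.5514, -0.0664]), 0.0802)
peg (32, array([ 0.5371, -0.0288,  0.0833]), array([ 0.5365, -0.029 ]), array([ 0.5368, -0.0297]), 0.0078)
start (123, array([ 0.5535, -0.2301,  0.0471]), array([ 0.5535, -0.2316]), array([ 0.5524, -0.2337]), 0.0215)
block (259, array([ 0.5621, -0.2214,  0.0342]), array([ 0.5556, -0.2264]), array([ 0.552 , -0.2364]), 0.0435)
hub (127, array([ 0.5537, -0.0678,  0.0582]), array([ 0.5534, -0.068 ]), array([ 0.5529, -0.0679]), 0.0199)
table (139, array([ 0.4498, -0.0495,  0.0008]), array([ 0.4499, -0.0495]), array([ 0.4501, -0.0501]), 0.02)
```

```bash
cat >> h.py <<'E'
AX=np.array([.5515,-.068]); PH0=np.degrees(np.arctan2(.037,-.0155))
def tool():
    s=monitor.state(); q=s['tool_rot']; return s,R.from_quat([q[1],q[2],q[3],q[0]]).as_matrix()
def to(x,y,z,yawy=None):
    s,M=tool(); d=np.array([x,y,z])-s['tcp_pos']; t=M.T@d
    print('t',round(s['time_s'],2),'tcp',s['tcp_pos'].round(4),'F',s['ft_force'].round(1),'dist',np.linalg.norm(d).round(4),'shift units',(t/.04).round(3))
    cur=np.degrees(np.arctan2(M[1,1],M[0,1])); print('yaw of tool y',cur.round(2),'tilt',M[:,2].round(4),'j',s['joints'].round(2),'g',s['gripper_width'])
    if yawy is not None:
        print('turn about tool z, deg',round(cur-yawy,2),'share',round((cur-yawy)/360,4))
def push(k,a,off):
    "TCP xy for contact with the peg at angle a deg past click k, tool behind by off along the chord direction"
    th=np.radians(PH0-30*k-a); tm=np.radians(PH0-30*k-9)
    P=AX+.04*np.array([np.cos(th),np.sin(th)]); t=np.array([np.sin(tm),-np.cos(tm)])
    return P-off*t, np.degrees(np.arctan2(t[1],t[0]))
E
python3 -c "
from h import *
for k in range(4):
  for a,o in((0,.03),(18,.018)): print(k,a,push(k,a,o))
p,y=push(0,0,.04); to(p[0],p[1],.2,y)"
```

```text
0 0 (array([ 0.50690183, -0.03822676]), np.float64(13.729732079944696))
0 18 (array([ 0.5307161 , -0.03240837]), np.float64(13.729732079944696))
1 0 (array([ 0.52776347, -0.01991653]), np.float64(-16.27026792005531))
1 18 (array([ 0.55129643, -0.0267848 ]), np.float64(-16.27026792005531))
2 0 (array([ 0.5549853 , -0.01449023]), np.float64(-46.27026792005531))
2 18 (array([ 0.57193131, -0.0322048 ]), np.float64(-46.27026792005531))
3 0 (array([ 0.58127324, -0.02340183]), np.float64(-76.27026792005532))
3 18 (array([ 0.58709163, -0.0472161 ]), np.float64(-76.27026792005532))
t 0.6 tcp [0.2351 0.6327 0.2313] F [-0.6  0.1  0.4] dist 0.7232 shift units [-13.497  12.004   0.783]
yaw of tool y -20.38 tilt [ 0.  0. -1.] j [-1.3   0.58  0.02  1.44 -0.01  1.13 -0.06] g 0.9992770861950884
turn about tool z, deg -34.11 share -0.0948
```

Call:
send_rows(
  moves=[
    [0,0,0,0,0,-0.019,0],
    [0,0,0,0,0,-0.019,0],
    [0,0,0,0,0,-0.019,0],
    [0,0,0,0,0,-0.019,0],
    [0,0,0,0,0,-0.019,0],
  ],
)

```text
time_s: 1.02
tcp_pos: [0.2347, 0.6329, 0.2315]
tool_rot: [0.0, 0.609, 0.793, 0.0]
ft_force: [0.3, 0.2, -0.8]
gripper_width: 0.299
```

```bash
python3 -c "
from h import *
p,y=push(0,0,.04); to(p[0],p[1],.2,y)"
```

```text
t 1.02 tcp [0.2347 0.6329 0.2315] F [ 0.3  0.2 -0.8] dist 0.7235 shift units [-17.962   1.975   0.791]
yaw of tool y 15.01 tilt [ 8.e-04  0.e+00 -1.e+00] j [-1.21  0.58 -0.14  1.43  0.08  1.14  0.48] g 0.2994162655306819
turn about tool z, deg 1.28 share 0.0036
```

Call:
send_rows(
  moves=[
    [-0.9,0.1,0,0,0,0,0],
    [-0.9,0.1,0,0,0,0,0],
    [-0.9,0.1,0,0,0,0,0],
    [-0.9,0.1,0,0,0,0,0],
    [-0.9,0.1,0,0,0,0,0],
    [-0.9,0.1,0,0,0,0,0],
    [-0.9,0.1,0,0,0,0,0],
    [-0.9,0.1,0,0,0,0,0],
    [-0.9,0.1,0,0,0,0,0],
    [-0.9,0.1,0,0,0,0,0],
  ],
)

```text
time_s: 1.85
tcp_pos: [0.3699, 0.2909, 0.2289]
tool_rot: [-0.002, 0.6, 0.8, 0.002]
ft_force: [1.3, 0.0, 0.7]
gripper_width: -0.002
```

```bash
python3 -c "
from h import *
p,y=push(0,0,.04); to(p[0],p[1],.15,y)"
```

```text
t 1.85 tcp [0.3699 0.2909 0.2289] F [1.3 0.  0.7] dist 0.3638 shift units [-8.86   0.73   1.915]
yaw of tool y 16.28 tilt [-0.001   0.0066 -1.    ] j [-0.68  0.28 -0.11  1.96  0.03  0.9   1.05] g -0.0019628366285949126
turn about tool z, deg 2.55 share 0.0071
```

Call:
send_rows(
  moves=[
    [-0.8,0.07,0,0,0,0,0],
    [-0.8,0.07,0,0,0,0,0],
    [-0.8,0.07,0,0,0,0,0],
    [-0.8,0.07,0,0,0,0.002,0],
    [-0.8,0.07,0,0,0,0.002,0],
    [-0.8,0.07,0,0,0,0.002,0],
    [-0.8,0.07,0,0,0,0,0],
    [-0.8,0.07,0,0,0,0,0],
    [-0.8,0.07,0,0,0,0,0],
    [-0.5,0.05,0,0,0,0,0],
    [0,0,0,0,0,0,0],
    [0,0,0,0,0,0,0],
  ],
)

```text
time_s: 2.85
tcp_pos: [0.4827, -0.0241, 0.2306]
tool_rot: [0.002, 0.621, 0.784, 0.005]
ft_force: [0.9, 0.3, -0.7]
gripper_width: -0.0
```

```bash
python3 -c "
from h import *
p,y=push(0,0,.04); to(p[0],p[1],.15,y)"
```

```text
t 2.85 tcp [ 0.4827 -0.0241  0.2306] F [ 0.9  0.3 -0.7] dist 0.0836 shift units [-0.492  0.238  2.017]
yaw of tool y 13.27 tilt [ 0.0092  0.0061 -0.9999] j [-0.09  0.29  0.06  1.94 -0.03  0.91  1.79] g -6.21475909540239e-05
turn about tool z, deg -0.46 share -0.0013
```

Call:
send_rows(
  moves=[
    [-0.3,0.15,0.5,0,0,0,0],
    [-0.2,0.1,0.5,0,0,0,0],
    [0,0,0.5,0,0,0,0],
    [0,0,0.4,0,0,0,0],
    [0,0,0,0,0,0,0],
  ],
)

```text
time_s: 3.27
tcp_pos: [0.4995, -0.0365, 0.1541]
tool_rot: [0.003, 0.619, 0.785, 0.008]
ft_force: [-0.6, 0.0, -0.8]
gripper_width: -0.001
```

```bash
python3 -c "
from h import *
p,y=push(0,0,.04); to(p[0],p[1],.069,y)
p,W=cloud('top'); cv2.imwrite('pics/t1.png',cv2.resize(p[180:340,260:500,::-1],None,fx=3,fy=3))
p,W=cloud('scene'); cv2.imwrite('pics/s1.png',cv2.resize(p[130:290,220:420,::-1],None,fx=3,fy=3))"
```

```text
t 3.27 tcp [ 0.4995 -0.0365  0.1541] F [-0.6  0.  -0.8] dist 0.0852 shift units [-0.097 -0.115  2.125]
yaw of tool y 13.53 tilt [ 0.0149  0.0086 -0.9999] j [-0.05  0.41  0.05  2.   -0.04  0.72  1.83] g -0.0011562995783488907
turn about tool z, deg -0.2 share -0.0006
```

View pics/s1.png

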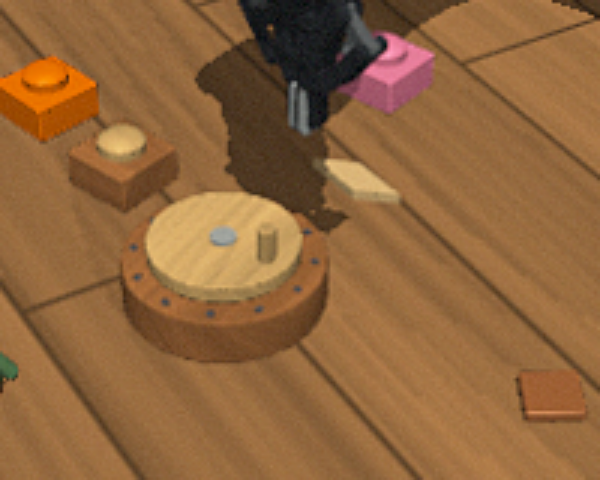

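The shut fingertip hovers on the robot side of the peg (peg at (267,242) in the crop). Next I level the tool and descend.

Call:
send_rows(
  moves=[
    [-0.1,0.05,0,0.0026,-0.0008,0,0],
    [0,0,0.5,0,0,0,0],
    [0,0,0.5,0,0,0,0],
    [0,0,0.5,0,0,0,0],
    [0,0,0.4,0,0,0,0],
    [0,0,0,0,0,0,0],
  ],
)

```text
time_s: 3.87
tcp_pos: [0.5114, -0.0378, 0.0865]
tool_rot: [0.006, 0.617, 0.787, 0.004]
ft_force: [-0.8, -0.5, 0.6]
gripper_width: 0.002
```

```bash
cat >> h.py <<'E'
def lev():
    s,M=tool(); w=np.cross(M[:,2],[0,0,-1.]); print('level shares',(M.T@w/2/np.pi).round(4))
def peg():
    for n in('top','scene'):
        p,W=cloud(n); m=(np.abs(np.hypot(*(W[...,:2]-AX).transpose(2,0,1))-.04)<.012)&(W[...,2]>.076)&(W[...,2]<.088)
        Q=W[m]
        if len(Q)>3:
            c=Q[:,:2].mean(0)-AX; print(n,len(Q),'peg',Q.mean(0).round(4),'turned',round((PH0-np.degrees(np.arctan2(c[1],c[0])))%360,1))
        cv2.imwrite(f'pics/{n}_{monitor.state()["time_s"]:.2f}.png',cv2.resize(p[180:340,260:500,::-1] if n=='top' else p[130:290,220:420,::-1],None,fx=3,fy=3))
E
python3 -c "
from h import *
p,y=push(0,0,.018); to(p[0],p[1],.069,y); lev()"
```

```text
t 3.87 tcp [ 0.5114 -0.0378  0.0865] F [-0.8 -0.5  0.6] dist 0.0191 shift units [0.018 0.181 0.441]
yaw of tool y 13.79 tilt [ 0.015  -0.0015 -0.9999] j [-0.05  0.52  0.04  2.05 -0.04  0.56  1.83] g 0.002290673717087192
turn about tool z, deg 0.06 share 0.0002
level shares [ 0.0023  0.0008 -0.    ]
```

Call:
send_rows(
  moves=[
    [0,-0.3,0,0.0023,0.0008,0,0],
    [0,0,0.25,0,0,0,0],
    [0,0,0.2,0,0,0,0],
    [0,0,0,0,0,0,0],
  ],
)

```text
time_s: 4.2
tcp_pos: [0.5014, -0.0406, 0.0711]
tool_rot: [0.001, 0.617, 0.787, 0.001]
ft_force: [0.4, -0.1, 0.0]
gripper_width: -0.002
```

```bash
python3 -c "
from h import *
p,y=push(0,0,.018); to(p[0],p[1],.069,y); lev(); peg()"; ls pics
```

```text
t 4.2 tcp [ 0.5014 -0.0406  0.0711] F [ 0.4 -0.1  0. ] dist 0.018 shift units [0.024 0.446 0.054]
yaw of tool y 13.84 tilt [ 3.e-03 -4.e-04 -1.e+00] j [-0.04  0.54  0.04  2.07 -0.04  0.52  1.84] g -0.001752530006941392
turn about tool z, deg 0.11 share 0.0003
level shares [0.0005 0.0002 0.    ]
scene 52 peg [ 0.5294 -0.033   0.0829] turned 350.5
s1.png
scene0.png
scene_4.30.png
t1.png
top0.png
top_4.25.png
```

Call:
send_rows(
  moves=[
    [0.02,0.2,0.02,0,0,0,0],
    [0,0.15,0,0,0,0,0],
    [0,0.1,0,0,0,0,0],
    [0,0.08,0,0,0,0,0],
    [0,0.08,0,0,0,0,0],
    [0,0,0,0,0,0,0],
  ],
)

```text
time_s: 4.8
tcp_pos: [0.527, -0.0324, 0.0719]
tool_rot: [0.001, 0.616, 0.787, 0.001]
ft_force: [-0.5, 0.0, 0.6]
gripper_width: -0.003
```

```bash
python3 -c "
from h import *
p,y=push(0,18,.018); to(p[0],p[1],.069,y); lev(); peg()"; ls -t pics | head -2
```

```text
t 4.8 tcp [ 0.527  -0.0324  0.0719] F [-0.5  0.   0.6] dist 0.0047 shift units [-0.023  0.091  0.072]
yaw of tool y 13.89 tilt [ 1.7e-03  3.0e-04 -1.0e+00] j [-0.06  0.57  0.04  2.01 -0.04  0.57  1.83] g -0.0028416721055174207
turn about tool z, deg 0.16 share 0.0004
level shares [ 0.0003  0.     -0.    ]
scene 64 peg [ 0.5399 -0.0274  0.0828] turned 6.9
scene_4.90.png
top_4.85.png
```

View pics/scene_4.90.png

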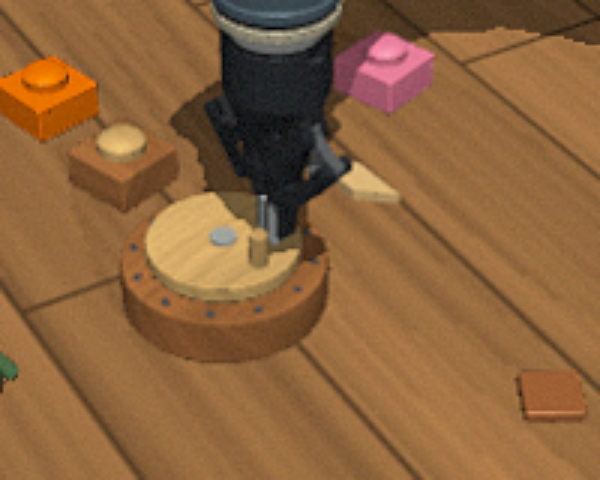

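The peg has moved from (267,242) to (258,248) and is in contact with the finger's side. I continue with small steps.

Call:
send_rows(
  moves=[
    [0,0.07,0.03,0,0,0,0],
    [0,0.07,0,0,0,0,0],
    [0,0,0,0,0,0,0],
    [0,0,0,0,0,0,0],
  ],
)

```text
time_s: 5.23
tcp_pos: [0.5336, -0.0319, 0.0709]
tool_rot: [0.002, 0.617, 0.787, 0.001]
ft_force: [-0.1, -0.1, -0.0]
gripper_width: 0.002
```

```bash
python3 -c "
from h import *
p,y=push(0,18,.018); to(p[0],p[1],.069,y); lev(); peg()"; cp pics/scene_5.23.png pics/a.png;ls -t pics | head -2
```

```text
t 5.23 tcp [ 0.5336 -0.0319  0.0709] F [-0.1 -0.1 -0. ] dist 0.0035 shift units [ 0.004 -0.074  0.047]
yaw of tool y 13.82 tilt [ 4.3e-03 -3.0e-04 -1.0e+00] j [-0.06  0.57  0.04  2.   -0.04  0.57  1.83] g 0.0021619382714367363
turn about tool z, deg 0.09 share 0.0003
level shares [0.0006 0.0002 0.    ]
scene 72 peg [ 0.5495 -0.0268  0.0818] turned 20.0
scene_5.33.png
top_5.28.pngcp: cannot stat 'pics/scene_5.23.png': No such file or directory
```

View pics/scene_5.33.png

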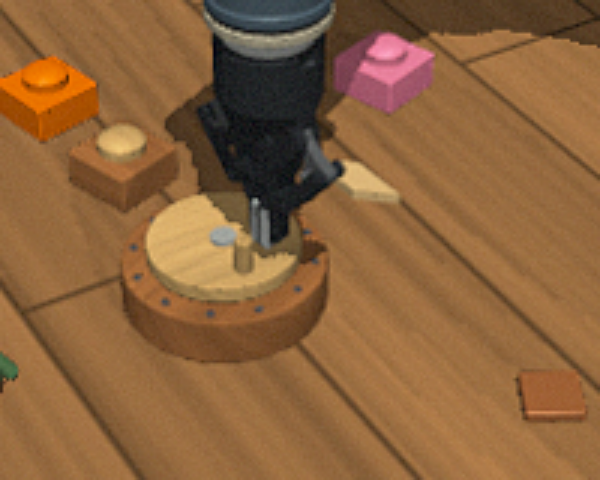

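The dial snapped into click 1, and the peg now stands clear of the finger at (243,255). I back off, turn 30° and line up for click 2.

Call:
send_rows(
  moves=[
    [0,-0.4,0,0,0,0,0],
    [0,-0.2,0,0,0,0,0],
    [0,0,0,0,0,0.017,0],
    [0,0,0,0,0,0.017,0],
    [0,0,0,0,0,0.017,0],
    [0,0,0,0,0,0.017,0],
    [0,0,0,0,0,0.017,0],
    [0,0,0,0,0,0,0],
  ],
)

```text
time_s: 6.0
tcp_pos: [0.5091, -0.0386, 0.0716]
tool_rot: [0.002, 0.81, 0.586, 0.003]
ft_force: [0.1, 0.9, 0.1]
gripper_width: 0.0
```

```bash
python3 -c "
from h import *
p,y=push(1,0,.028); to(p[0],p[1],.069,y); lev(); peg()"
```

```text
t 6.0 tcp [ 0.5091 -0.0386  0.0716] F [0.1 0.9 0.1] dist 0.0276 shift units [0.592 0.346 0.068]
yaw of tool y -18.26 tilt [ 6.4e-03  2.0e-04 -1.0e+00] j [-0.15  0.56  0.2   2.06 -0.21  0.53  1.45] g 0.0003093178284530358
turn about tool z, deg -1.99 share -0.0055
level shares [ 0.001  -0.0004  0.    ]
scene 56 peg [ 0.5457 -0.0288  0.0825] turned 14.4
```

Call:
send_rows(
  moves=[
    [0.4,0,0.03,0.001,-0.0004,-0.005,0],
    [0.2,0.2,0.03,0,0,0,0],
    [0,0,0,0,0,0,0],
  ],
)

```text
time_s: 6.35
tcp_pos: [0.5246, -0.0181, 0.0694]
tool_rot: [0.0, 0.796, 0.606, -0.0]
ft_force: [1.2, -0.1, -0.3]
gripper_width: -0.002
```

```bash
sed -i "s/        Q=W\[m\]$/        m\&=(p[...,0]>p[...,2].astype(int)+30); Q=W[m]/" h.py; python3 -c "
from h import *
p,y=push(1,0,.018); to(p[0],p[1],.069,y); lev(); peg()"
```

```text
t 6.35 tcp [ 0.5246 -0.0181  0.0694] F [ 1.2 -0.1 -0.3] dist 0.0155 shift units [-0.027  0.388  0.01 ]
yaw of tool y -15.44 tilt [ 1.e-04 -8.e-04 -1.e+00] j [-0.19  0.58  0.19  2.02 -0.2   0.56  1.45] g -0.0018113012311202854
turn about tool z, deg 0.83 share 0.0023
level shares [ 0.      0.0001 -0.    ]
scene 40 peg [ 0.5571 -0.0251  0.083 ] turned 30.2
```

The colour-filtered peg angle reads 30.2°, so click 1 is confirmed. Next is push 2.

Call:
send_rows(
  moves=[
    [-0.02,0.25,0,0,0,0.002,0],
    [0,0.12,0,0,0,0,0],
    [0,0.08,0,0,0,0,0],
    [0,0.07,0,0,0,0,0],
    [0,0.07,0,0,0,0,0],
    [0,0.07,0,0,0,0,0],
    [0,0,0,0,0,0,0],
    [0,0,0,0,0,0,0],
  ],
)

```text
time_s: 7.12
tcp_pos: [0.5481, -0.03, 0.0688]
tool_rot: [-0.001, 0.801, 0.599, -0.003]
ft_force: [-0.9, 0.4, -1.0]
gripper_width: -0.005
```

```bash
python3 -c "
from h import *
p,y=push(1,18,.018); to(p[0],p[1],.069,y); lev(); peg()"
```

```text
t 7.12 tcp [ 0.5481 -0.03    0.0688] F [-0.9  0.4 -1. ] dist 0.0045 shift units [ 0.099  0.055 -0.006]
yaw of tool y -16.44 tilt [-5.8e-03 -8.0e-04 -1.0e+00] j [-0.16  0.61  0.2   1.95 -0.2   0.61  1.45] g -0.004936215957922689
turn about tool z, deg -0.17 share -0.0005
level shares [-0.0009  0.0004  0.    ]
scene 33 peg [ 0.5667 -0.0281  0.0826] turned 43.6
```

Call:
send_rows(
  moves=[
    [0.05,0.08,0,0,0,0,0],
    [0,0.05,0,0,0,0,0],
    [0,0,0,0,0,0,0],
    [0,0,0,0,0,0,0],
  ],
)

```text
time_s: 7.55
tcp_pos: [0.5548, -0.0302, 0.0691]
tool_rot: [-0.0, 0.801, 0.599, -0.002]
ft_force: [-0.8, 0.0, -0.2]
gripper_width: -0.0
```

```bash
python3 -c "
from h import *
p,y=push(1,18,.018); to(p[0],p[1],.069,y); lev(); peg()"
```

```text
t 7.55 tcp [ 0.5548 -0.0302  0.0691] F [-0.8  0.  -0.2] dist 0.0049 shift units [ 0.057 -0.108  0.003]
yaw of tool y -16.47 tilt [-0.004  -0.0018 -1.    ] j [-0.16  0.61  0.2   1.94 -0.2   0.61  1.45] g -9.352968856344968e-05
turn about tool z, deg -0.2 share -0.0005
level shares [-0.0005  0.0005  0.    ]
scene 39 peg [ 0.5737 -0.0329  0.082 ] turned 55.1
```

Call:
send_rows(
  moves=[
    [0,-0.4,0,0,0,0,0],
    [0,-0.2,0,0,0,0,0],
    [0,0,0,0,0,0.017,0],
    [0,0,0,0,0,0.017,0],
    [0,0,0,0,0,0.017,0],
    [0,0,0,0,0,0.017,0],
    [0,0,0,0,0,0.013,0],
    [0,0,0,0,0,0,0],
  ],
)

```text
time_s: 8.32
tcp_pos: [0.5301, -0.0231, 0.0698]
tool_rot: [-0.0, 0.93, 0.367, -0.002]
ft_force: [-0.4, -0.5, -0.8]
gripper_width: -0.002
```

```bash
python3 -c "
from h import *
p,y=push(2,0,.028); to(p[0],p[1],.069,y); lev(); peg()"; ls -t pics|head -2
```

```text
t 8.32 tcp [ 0.5301 -0.0231  0.0698] F [-0.4 -0.5 -0.8] dist 0.0272 shift units [0.601 0.317 0.017]
yaw of tool y -46.99 tilt [-0.0029 -0.0011 -1.    ] j [-0.28  0.61  0.36  2.01 -0.36  0.59  1.07] g -0.0023571832779948967
turn about tool z, deg -0.72 share -0.002
level shares [-0.0002  0.0005  0.    ]
scene 35 peg [ 0.5761 -0.0337  0.0826] turned 58.4
scene_8.42.png
top_8.37.png
```

The dial reads 58.4°, which is click 2. I line up for the third.

Call:
send_rows(
  moves=[
    [0.4,0,0,0,0,0,0],
    [0.2,0.2,0,0,0,-0.002,0],
    [0,0,0,0,0,0,0],
  ],
)

```text
time_s: 8.67
tcp_pos: [0.5532, -0.0125, 0.07]
tool_rot: [-0.0, 0.925, 0.38, -0.002]
ft_force: [0.2, -0.3, -0.5]
gripper_width: 0.001
```

```bash
python3 -c "
from h import *
p,y=push(2,0,.018); to(p[0],p[1],.069,y); lev(); peg()"; cp $(ls -t pics/scene_*|head -1) pics/b.png
```

```text
t 8.67 tcp [ 0.5532 -0.0125  0.07  ] F [ 0.2 -0.3 -0.5] dist 0.0147 shift units [-0.008  0.367  0.024]
yaw of tool y -45.35 tilt [-0.0031 -0.0013 -1.    ] j [-0.29  0.63  0.35  1.95 -0.35  0.63  1.07] g 0.001496598475049826
turn about tool z, deg 0.92 share 0.0026
level shares [-0.0002  0.0005 -0.    ]
scene 34 peg [ 0.576  -0.0335  0.0828] turned 58.1
```

View pics/b.png

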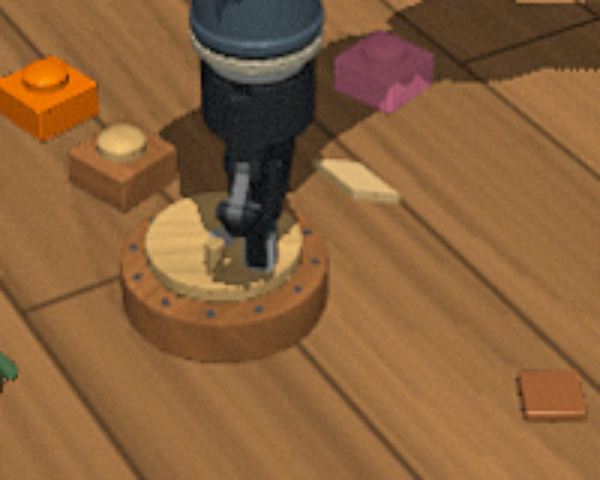

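The peg is at (213,252), with the finger to its right at (260,250) and a gap between them. Next is push 3.

Call:
send_rows(
  moves=[
    [0,0.25,0.02,0,0,0.002,0],
    [0,0.12,0,0,0,0,0],
    [0,0.08,0,0,0,0,0],
    [0,0.07,0,0,0,0,0],
    [0,0.07,0,0,0,0,0],
    [0,0.07,0,0,0,0,0],
    [0,0.05,0,0,0,0,0],
    [0,0,0,0,0,0,0],
    [0,0,0,0,0,0,0],
  ],
)

```text
time_s: 9.52
tcp_pos: [0.5701, -0.0354, 0.0685]
tool_rot: [-0.002, 0.928, 0.373, -0.004]
ft_force: [0.7, -0.2, -0.1]
gripper_width: -0.001
```

```bash
python3 -c "
from h import *
p,y=push(2,18,.018); to(p[0],p[1],.069,y); lev(); peg()"
```

```text
t 9.52 tcp [ 0.5701 -0.0354  0.0685] F [ 0.7 -0.2 -0.1] dist 0.0037 shift units [ 0.088 -0.027 -0.013]
yaw of tool y -46.24 tilt [-8.e-03  7.e-04 -1.e+00] j [-0.24  0.65  0.35  1.9  -0.35  0.66  1.09] g -0.0013978865752029125
turn about tool z, deg 0.03 share 0.0001
level shares [-0.001   0.0008  0.    ]
scene 40 peg [ 0.5858 -0.0478  0.0825] turned 82.2
```

Call:
send_rows(
  moves=[
    [0,-0.4,0,0,0,0,0],
    [0,-0.2,0,0,0,0,0],
    [0,0,0,-0.001,0.0008,0.017,0],
    [0,0,0,0,0,0.017,0],
    [0,0,0,0,0,0.017,0],
    [0,0,0,0,0,0.017,0],
    [0,0,0,0,0,0.013,0],
    [0,0,0,0,0,0,0],
  ],
)

```text
time_s: 10.28
tcp_pos: [0.5522, -0.0172, 0.0692]
tool_rot: [0.001, 0.993, 0.116, 0.001]
ft_force: [0.3, 0.4, -0.0]
gripper_width: -0.001
```

```bash
python3 -c "
from h import *
p,y=push(3,0,.028); to(p[0],p[1],.069,y); lev(); peg()"; cp $(ls -t pics/scene_*|head -1) pics/c.png
```

```text
t 10.28 tcp [ 0.5522 -0.0172  0.0692] F [ 0.3  0.4 -0. ] dist 0.0306 shift units [0.671 0.367 0.007]
yaw of tool y -76.7 tilt [ 0.0016 -0.0015 -1.    ] j [-0.38  0.66  0.51  1.96 -0.51  0.65  0.69] g -0.001384020543062488
turn about tool z, deg -0.43 share -0.0012
level shares [ 0.0003 -0.0002  0.    ]
scene 39 peg [ 0.5889 -0.0495  0.0824] turned 86.5
```

View pics/c.png

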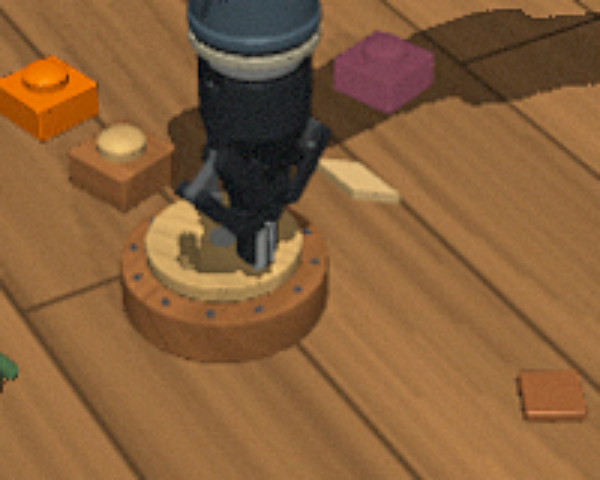

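The peg, in shadow at about (187,245), reads 86.5°. The scene camera's bias is about −3°, so this is click 3. I line up for the last one.

Call:
send_rows(
  moves=[
    [0.4,0,0,0,0,0,0],
    [0.27,0.2,0,0,0,-0.001,0],
    [0,0,0,0,0,0,0],
  ],
)

```text
time_s: 10.63
tcp_pos: [0.5804, -0.0186, 0.0696]
tool_rot: [0.001, 0.992, 0.127, 0.0]
ft_force: [1.0, -0.7, 0.6]
gripper_width: -0.002
```

```bash
python3 -c "
from h import *
p,y=push(3,0,.018); to(p[0],p[1],.069,y); lev(); peg()"
```

```text
t 10.63 tcp [ 0.5804 -0.0186  0.0696] F [ 1.  -0.7  0.6] dist 0.0169 shift units [-0.012  0.421  0.014]
yaw of tool y -75.39 tilt [ 0.001  -0.0015 -1.    ] j [-0.36  0.69  0.51  1.88 -0.5   0.7   0.69] g -0.002389850359922737
turn about tool z, deg 0.89 share 0.0025
level shares [ 0.0003 -0.0001 -0.    ]
scene 18 peg [ 0.5909 -0.0485  0.0806] turned 86.4
```

Call:
send_rows(
  moves=[
    [0,0.28,0,0,0,0.002,0],
    [0,0.12,0,0,0,0,0],
    [0,0.08,0,0,0,0,0],
    [0,0.07,0,0,0,0,0],
    [0,0.07,0,0,0,0,0],
    [0,0.07,0,0,0,0,0],
    [0,0,0,0,0,0,0],
    [0,0,0,0,0,0,0],
  ],
)

```text
time_s: 11.4
tcp_pos: [0.5836, -0.0453, 0.0693]
tool_rot: [-0.002, 0.993, 0.121, -0.001]
ft_force: [-1.2, 1.3, -0.8]
gripper_width: -0.001
```

```bash
python3 -c "
from h import *
p,y=push(3,18,.018); to(p[0],p[1],.069,y); lev(); peg()"; cp $(ls -t pics/scene_*|head -1) pics/d.png;  cp $(ls -t pics/top_*|head -1) pics/dt.png
```

```text
t 11.4 tcp [ 0.5836 -0.0453  0.0693] F [-1.2  1.3 -0.8] dist 0.004 shift units [0.074 0.068 0.006]
yaw of tool y -76.08 tilt [-0.0022  0.0031 -1.    ] j [-0.31  0.69  0.5   1.87 -0.5   0.71  0.72] g -0.0007673871029105163
turn about tool z, deg 0.19 share 0.0005
level shares [-0.0006  0.0002 -0.    ]
scene 13 peg [ 0.5915 -0.0576  0.081 ] turned 98.1
```

View pics/d.png

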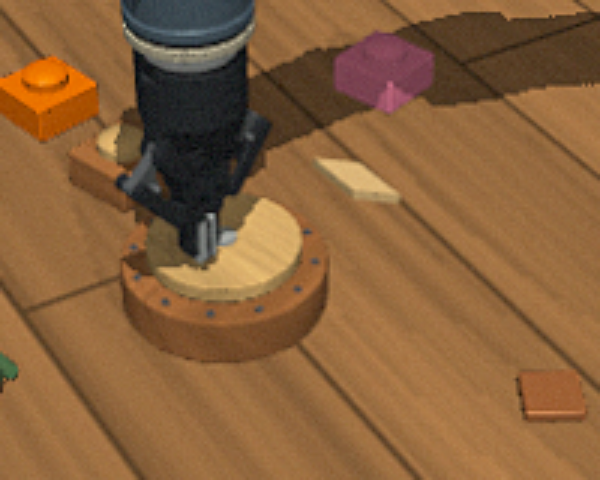

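It is not over yet, so I push a little more.

Call:
send_rows(
  moves=[
    [0.03,0.05,0,0,0,0,0],
    [0,0.05,0,0,0,0,0],
    [0,0,0,0,0,0,0],
    [0,0,0,0,0,0,0],
  ],
)

```text
time_s: 11.83
tcp_pos: [0.5851, -0.05, 0.069]
tool_rot: [-0.001, 0.993, 0.121, -0.002]
ft_force: [0.3, -0.2, 0.2]
gripper_width: 0.002
```

```bash
python3 -c "
from h import *
p,y=push(3,18,.018); to(p[0],p[1],.069,y); lev(); peg()"; cp $(ls -t pics/scene_*|head -1) pics/e.png;  cp $(ls -t pics/top_*|head -1) pics/et.png
```

```text
t 11.83 tcp [ 0.5851 -0.05    0.069 ] F [ 0.3 -0.2  0.2] dist 0.0035 shift units [ 0.065 -0.056  0.001]
yaw of tool y -76.1 tilt [-0.0035  0.0017 -1.    ] j [-0.3   0.7   0.5   1.86 -0.5   0.71  0.73] g 0.0021339483230710665
turn about tool z, deg 0.17 share 0.0005
level shares [-0.0004  0.0005  0.    ]
scene 14 peg [ 0.5956 -0.0702  0.0804] turned 115.6
```

View pics/e.png

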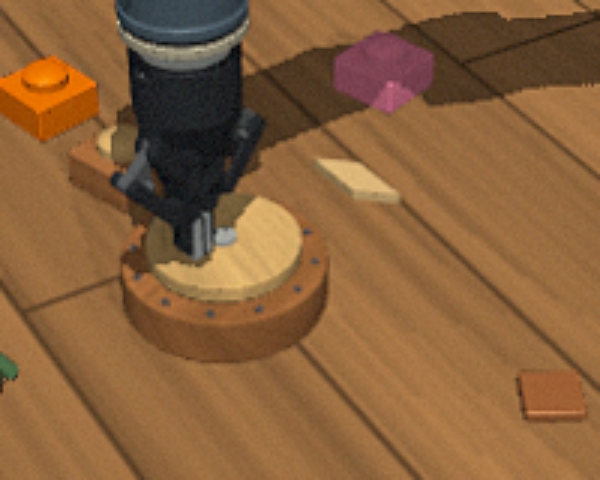

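The angle jumped to 115.6° with about zero force on the finger, so it looks snapped. I back off, lift and verify.

Call:
send_rows(
  moves=[
    [0,-0.4,0,0,0,0,0],
    [0,-0.3,0,0,0,0,0],
    [0,0,-0.7,0,0,0,0],
    [0,0,-0.7,0,0,0,0],
    [0,0,-0.7,0,0,0,0],
    [0,0,-0.6,0,0,0,0],
    [0.9,-0.3,0,0,0,0,0],
    [0.9,-0.3,0,0,0,0,0],
    [0.9,-0.3,0,0,0,0,0],
    [0,0,0,0,0,0,0],
  ],
)

```text
time_s: 12.77
tcp_pos: [0.6749, 0.0444, 0.1827]
tool_rot: [-0.002, 0.993, 0.121, -0.002]
ft_force: [-2.1, 2.1, -0.1]
gripper_width: -0.004
```

```bash
python3 -c "
from h import *
to(.5515,-.2365,.12); lev(); peg()"; cp $(ls -t pics/scene_*|head -1) pics/f.png;  cp $(ls -t pics/top_*|head -1) pics/ft.png
```

```text
t 12.77 tcp [0.6749 0.0444 0.1827] F [-2.1  2.1 -0.1] dist 0.3131 shift units [-4.671  6.086  1.558]
yaw of tool y -76.14 tilt [-0.005   0.0036 -1.    ] j [-0.46  0.69  0.6   1.51 -0.42  1.08  0.48] g -0.004022776874283833
level shares [-0.0007  0.0006  0.    ]
top 39 peg [ 0.5898 -0.0735  0.0832] turned 120.9
scene 43 peg [ 0.5918 -0.07    0.082 ] turned 115.6
```

View pics/f.png

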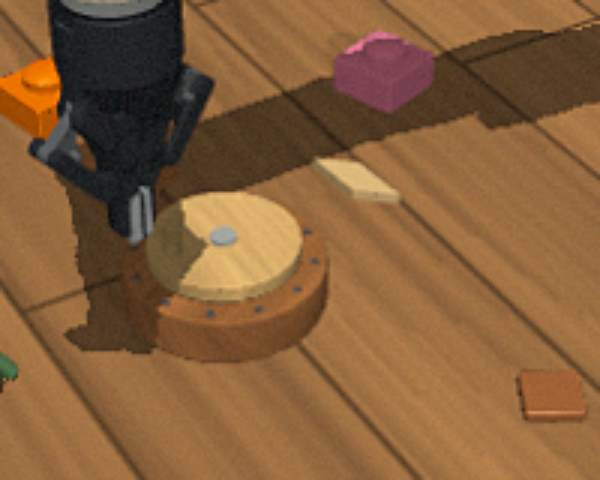

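View pics/ft.png

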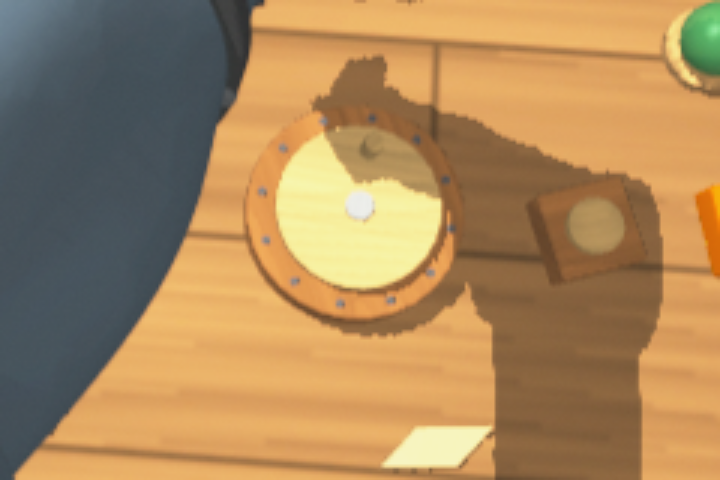

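The top view shows the peg at (372,147), at 120.9°, so the fourth click is confirmed. I move to above the round wooden button.

Call:
send_rows(
  moves=[
    [-0.5,0.65,0,-0.0007,0.0006,0,0],
    [-0.5,0.65,0,0,0,0,0],
    [-0.5,0.65,0,0,0,0,0],
    [-0.5,0.65,0,0,0,0,0],
    [-0.5,0.65,0,0,0,0,0],
    [-0.5,0.65,0,0,0,0,0],
    [-0.5,0.65,0,0,0,0,0],
    [-0.5,0.65,0,0,0,0,0],
    [-0.5,0.65,0,0,0,0,0],
    [0,0,0,0,0,0,0],
    [0,0,0,0,0,0,0],
  ],
)

```text
time_s: 13.78
tcp_pos: [0.5315, -0.2437, 0.1826]
tool_rot: [0.001, 0.993, 0.116, -0.006]
ft_force: [0.6, 0.7, 0.1]
gripper_width: 0.004
```

```bash
python3 -c "
from h import *
to(.5515,-.2370,.1); lev(); peg()"
```

```text
t 13.78 tcp [ 0.5315 -0.2437  0.1826] F [0.6 0.7 0.1] dist 0.0853 shift units [ 0.552 -0.05   2.059]
yaw of tool y -76.71 tilt [-0.012  -0.0033 -0.9999] j [-0.03  0.56  0.6   1.75 -0.37  0.95  0.95] g 0.004494192260702173
level shares [0.0001 0.002  0.    ]
top 39 peg [ 0.5898 -0.0734  0.0825] turned 120.8
scene 40 peg [ 0.5913 -0.0711  0.0819] turned 117.2
```

Call:
send_rows(
  moves=[
    [0.5,-0.05,0,0,0.002,0,0],
    [0,0,0.5,0,0,0,0],
    [0,0,0.5,0,0,0,0],
    [0,0,0.5,0,0,0,0],
    [0,0,0.5,0,0,0,0],
    [0,0,0.2,0,0,0,0],
    [0,0,0,0,0,0,0],
  ],
)

```text
time_s: 14.47
tcp_pos: [0.5556, -0.2268, 0.0919]
tool_rot: [-0.001, 0.992, 0.122, 0.002]
ft_force: [-0.4, -0.1, -0.2]
gripper_width: -0.003
```

```bash
python3 -c "
from h import *
to(.5515,-.2370,.052); lev()"
```

```text
t 14.47 tcp [ 0.5556 -0.2268  0.0919] F [-0.4 -0.1 -0.2] dist 0.0414 shift units [-0.166  0.225  0.996]
yaw of tool y -75.96 tilt [ 0.004   0.0023 -1.    ] j [-0.    0.68  0.52  1.82 -0.47  0.77  1.  ] g -0.003198794524926433
level shares [-0.0002 -0.0007  0.    ]
```

Call:
send_rows(
  moves=[
    [-0.16,0.22,0,0,0,0,0],
    [0,0,0.3,0,0,0,0],
    [0,0,0.3,0,0,0,0],
    [0,0,0.2,0,0,0,0],
    [0,0,0,0,0,0,0],
  ],
)

```text
time_s: 14.88
tcp_pos: [0.5532, -0.2371, 0.0597]
tool_rot: [-0.0, 0.992, 0.123, 0.004]
ft_force: [0.0, 0.5, 1.1]
gripper_width: -0.003
```

```bash
python3 -c "
from h import *
to(.5515,-.2370,.041); lev()
p,W=cloud('scene'); cv2.imwrite('pics/g.png',cv2.resize(p[130:290,220:420,::-1],None,fx=3,fy=3))"
```

```text
t 14.88 tcp [ 0.5532 -0.2371  0.0597] F [0.  0.5 1.1] dist 0.0188 shift units [-0.044 -0.012  0.468]
yaw of tool y -75.82 tilt [ 0.0076  0.0012 -1.    ] j [ 0.04  0.72  0.48  1.84 -0.5   0.7   1.05] g -0.0029102399117903735
level shares [ 0.0001 -0.0012 -0.    ]
```

View pics/g.png

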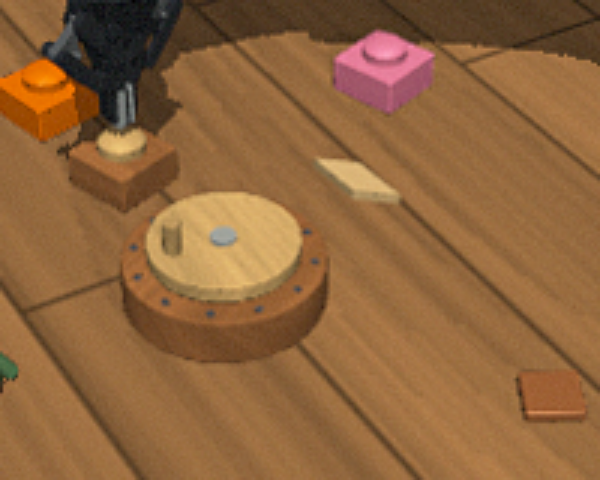

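The fingertip is directly over the round wooden button (122,135). The peg at (172,238) is at the fourth click. Next is the press.

Call:
send_rows(
  moves=[
    [-0.04,0,0.2,0,-0.001,0,0],
    [0,0,0.1,0,0,0,0],
    [0,0,0.1,0,0,0,0],
    [0,0,0.08,0,0,0,0],
  ],
)

```text
time_s: 15.27
tcp_pos: [0.5524, -0.2383, 0.041]
tool_rot: [0.001, 0.992, 0.123, 0.002]
ft_force: [-2.1, 1.2, 15.1]
gripper_width: 0.001
```

It has bottomed out: z is 0.041 and the force is 15 N, above the spring's 6 N. I hold briefly and then lift away.

Call:
send_rows(
  moves=[
    [0,0,0.01,0,0,0,0],
    [0,0,0,0,0,0,0],
    [0,0,-0.3,0,0,0,0],
    [0,0,-0.5,0,0,0,0],
    [0,0,-0.6,0,0,0,0],
    [0,0,-0.6,0,0,0,0],
    [0,0,-0.6,0,0,0,0],
    [-0.6,0,-0.6,0,0,0,0],
    [-0.6,0,0,0,0,0,0],
    [-0.6,0,0,0,0,0,0],
    [0,0,0,0,0,0,0],
    [0,0,0,0,0,0,0],
  ],
)

```text
time_s: 16.27
tcp_pos: [0.4808, -0.2568, 0.1803]
tool_rot: [0.002, 0.992, 0.124, 0.004]
ft_force: [0.8, 0.2, 0.2]
gripper_width: -0.002
```

```bash
python3 -c "
from h import *
to(.5515,-.2370,.1); peg()
for n in('top','scene'):
    p,W=cloud(n); cv2.imwrite(f'pics/{n}_end.png',p[:,:,::-1]); print(n,'start',mid(n,W,.552,-.236,.03,.038,.056)); print('stop',mid(n,W,.567,.238,.03,.038,.056))
    for t in('tray','square_tile','para_tile','cart','frog','bell','ball_center'):
        print(n,t,[(o['xyz'],o['p']) for o in finder.landmark_of(n,t)[:1]])
"
```

```text
t 16.27 tcp [ 0.4808 -0.2568  0.1803] F [0.8 0.2 0.2] dist 0.1088 shift units [ 1.819 -0.058  2.021]
yaw of tool y -75.81 tilt [ 0.0086 -0.0028 -1.    ] j [ 0.01  0.5   0.6   1.87 -0.36  0.87  1.04] g -0.0024235996299530184
top 39 peg [ 0.5898 -0.0733  0.0827] turned 120.7
scene 40 peg [ 0.5917 -0.0698  0.0828] turned 115.3
top start (287, array([ 0.5506, -0.2366,  0.0467]), array([ 0.5509, -0.2367]), array([ 0.5541, -0.2339]), 0.0246)
stop (303, array([0.5668, 0.2349, 0.0486]), array([0.567 , 0.2352]), array([0.5669, 0.2377]), 0.0259)
top tray [([0.4702, 0.4581, 0.0021], 0.68)]
top square_tile [([0.4127, 0.1498, -0.0008], 0.77)]
top para_tile [([0.3891, -0.1342, 0.002], 0.53)]
top cart [([0.7287, 0.3209, -0.0006], 0.58)]
top frog [([0.7722, -0.072, -0.0011], 0.7)]
top bell [([0.7686, 0.1646, -0.0025], 0.68)]
top ball_center [([0.705, -0.3307, 0.034], 0.57)]
scene start (149, array([ 0.5551, -0.2296,  0.0464]), array([ 0.5546, -0.2307]), array([ 0.5569, -0.2337]), 0.0251)
stop (356, array([0.5707, 0.24  , 0.0488]), array([0.5705, 0.2395]), array([0.5699, 0.2395]), 0.0269)
scene tray [([0.4705, 0.462, -0.0004], 0.93)]
scene square_tile [([0.4082, 0.1491, -0.0018], 0.94)]
scene para_tile [([0.3889, -0.1372, 0.0009], 0.78)]
scene cart [([0.7257, 0.3164, 0.0018], 0.55)]
scene frog [([0.7685, -0.071, -0.0011], 0.95)]
scene bell [([0.7664, 0.1645, 0.0017], 0.75)]
scene ball_center [([0.7003, -0.3329, 0.035], 0.6)]
```

View pics/scene_end.png

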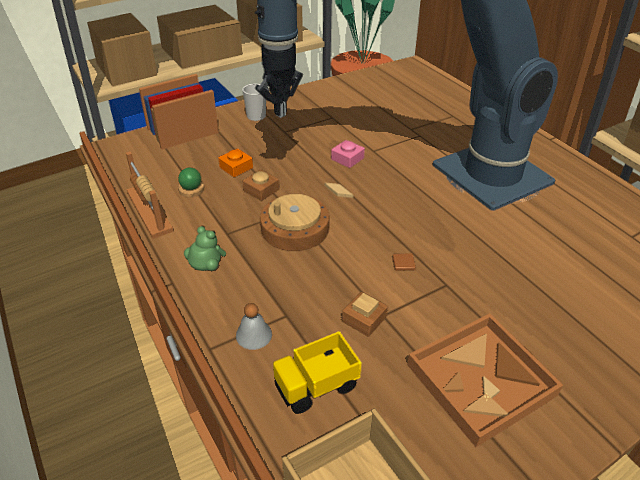

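The peg is now at (277,208), both buttons are up and the toys look undisturbed. I hand the job in.

```bash
python3 -c "
from h import *
print(r.job_done())"
```

```text
the job is handed in; nothing more can be done
None
```

I set the timer to twenty minutes, started it and handed the job in at about 17 s. The hand-in reports no verdict.

- **Dial:** I pushed the peg clockwise with the side of the shut fingertips, one click at a time. At the end the top camera read 120.7°, where four clicks are 120°. The scene camera read 115.3°. It read low in most of the later checks, which I put down to seeing the side of the peg, so I trusted the top camera.
- **Start button:** I pressed the wooden round button until the fingertip reached z = 0.041 m with 15 N, which is fully down. After lifting off, its cap measured about 47 mm high, the same as before the press.
- **Everything else:** The stop button's cap stayed at about 49 mm, so it was not pressed. The toys look where they were in the before and after pictures. I measured their positions only at the end, so that check is by eye. The arm ended clear of everything.

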